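# Prop the cassette bin's lid on its stay

### The job

Prop the lid of the dark blue bin open on its stay, with the orange lug on the lid's side resting in the stay's orange fork, so that one hand can scoop film cassettes out. Let the lid down onto the stay slowly and gently until it is carried, never letting it drop or forcing it down, then let go. Leave the canisters, the funnel and the spoon rest where they stand.

Things in the scene. Friction and masses are not known exactly. Their poses are not given: they have to be found in the camera images.
- bin: Dark blue bin fixed to the work surface, 130 mm deep (x), 190 wide (y), 110 high, walls 4; film cassettes on its floor. Origin: centre of its underside; x points from the front (handle side) to the back (lid hinge), y to the left, z up; turned up to 0.35 rad. With a vertical gripper closing along the bin's x, both the lid's bar and the stay's peg can be pinched from above at any angle.
- lid (a joint): Lid angle: 0 closed and level, growing as the front edge rises about the back hinge; stop at 1.75. About 0.26 kg (0.8 to 1.25 times). The hinge runs almost freely: below about 1.6 the lid falls shut if not held; leaned back above about 1.65 it rests on its stop by itself. On the stay it rests somewhere from 0.90 to 1.22, as the stay's length has it.
- lid_hinge (a point): Point on the lid's hinge axis at mid width, at (65, 0, 114) mm in the bin's frame; the axis is the bin's y. Its axes turn with the lid, which lies along its -x: an 8 mm panel reaching 135 mm from the hinge, 190 mm wide, then the loop handle.
- lid_bar (a point): Centre of the pale round bar of the lid's loop handle: 12 mm thick, 100 mm long, parallel to the hinge, in the lid's plane, 186 mm from the hinge. 45 mm is free between bar and panel, 88 mm between the loop's arms. The bar turns between the pads as the lid swings. With the lid closed, straddle it with the fingers no more than about 40 mm open, or the inner one hits the panel.
- lid_lug (a point): Orange round lug on the right (-y) edge of the lid, 12 mm thick, axis along the hinge direction, sticking out 34 mm from the lid's edge. Origin: on its axis at the lid's edge, 100 mm from the hinge, in the plane of the lid.
- stay (a joint): Angle of the stay, a bar hinged outside the bin's right (-y) wall, swinging in the vertical plane: 0 level, pointing to the bin's back, growing as its free end rises; stop at 1.45. Hinge friction (0.1 N m) keeps it where it is left. With the lug seated it stands at 1.05 (stay at its shortest) to 0.93 (longest); set to about 0.97 beforehand, its fork catches the lug at any length.
- stay_pivot (a point): Point on the stay's hinge axis, at (-58, -115, 88) mm in the bin's frame. Its axes turn with the stay: x along it, y the bin's y. At the far end is an orange V fork, 46 mm across its tips, opening away from the pivot. The stay telescopes: pivot to centre of the seated lug is clamped anywhere from 120 to 149 mm and not measured, so feel for it. It swings clear of the lug while the lid is above 1.5.
- stay_grip (a point): Grip point on the stay's orange crosswise handle peg: 12 mm thick, 65 mm long, pointing away from the bin (-y); the point is 75 mm from the pivot along the stay and 50 mm out from the stay's middle plane (20 mm from the peg's end). The peg turns between the pads as the stay swings.
- canister_a: White plastic canister, 76 mm across, 128 mm high, standing loose near the bin; origin at its underside. Leave alone.
- canister_b: A second white canister of the same size. Leave alone.
- funnel: Glass funnel standing mouth down, 92 mm across, 110 mm high, loose; origin at its underside. Leave alone.
- spoon_rest: White ceramic spoon rest lying flat, dish 92 mm across with a 60 mm tongue, 12 mm high, loose; origin under the dish. Leave alone.

How it is judged:
By the outcome, as a careful person would: the job done as asked, in the order asked, and still so for the second after the job is handed in, with the robot touching nothing.
It also fails if it takes over 72 s, if anything falls off the work surface, if the arm or the gripper's body presses on something with over 40 N, if the wrist force passes 120 N, or if a joint passes its speed limit or range.

### The arm

A 6-joint arm with a two-finger parallel gripper is mounted at the origin on the work surface. World frame = base frame: x ahead of the robot, y to its left, z up, the work surface at z = 0. Lengths are in m, angles in degrees, forces in N, time in s.
With the tool pointing down it reaches from about 0.225 to 0.725 m from the base axis. Payload 3.1 kg.
Tool frame: the origin (TCP) lies midway between the tips of the shut fingers; the grasp point (between the pads) lies behind it (r.hold_point_z is the z of the grasp point in the tool frame, in m); z points along the fingers, x is the direction in which the jaws open and shut, and the axes are right-handed (so a half turn about z gives the same grasp; the last joint's range is limited). The gripper opens to 85 mm and grips with 20 to 120 N. Pads are 22 mm wide; open, the fingers measure 114 mm over their backs; the gripper's body (76 mm by 85 mm) begins 54 mm behind the grasp point. The pads swing forward as they close: fully open they stand 13 mm farther back than shut.
Start: joints at [-71.207, 2.75, 5.684, 92.934, 0, 82.678], TCP at [0.231, -0.471, 0.194] pointing down, gripper open.
Joint ranges: [-166.93, 166.93], [-56.73, 111.36], [-69.38, 81.34], [-121.58, 131.49], [-85.45, 84.26], [-180, 180]. Speed limits (degrees/s): [159.86, 159.86, 180, 180, 180, 180].

### API

Orientations are given as [roll, pitch, yaw] about the fixed x, y, z axes, in that order (R = Rz(yaw) Ry(pitch) Rx(roll)).
In Python, from cell import r, viewer gives the robot as it stands.
- The arm moves only by the tool carry_out, never from a script. Its argument "rows" is one flat list of numbers, 7 for each row, row after row: the turn, a rotation vector about the tool's x, y, z in degrees, then the shift along the tool's x, y, z in cm, then the finger opening in cm, from 0 to 8.54. A call has 1 to 5 rows; each row is the pose to reach, as a shift and turn from the pose commanded when the call began, along the tool's axes at that moment; what a row does not reach only later rows make up. A row lasts 1/10 s, in which the tool goes at most 50 mm and 8.59 degrees, less where a joint would pass 70% of its speed; a pose out of reach is approached as far as the arm can. A call with a gripper value outside its range is refused whole. The fingers move at their own pace and stop on an object; "grip_force" is the grip in N (left out, the last holds). Time passes only in rows, so rows that repeat a pose let the fingers close. It gives the time, the measured TCP pose, the force and the opening at its end, in the units of the state.
- r.sense(): the state, without advancing time (a new reading comes with each control period).
- viewer.snapshot(name): name is "scene" or "top"; returns (picture, depth): 480x640x3 uint8, red, green, blue; 480x640 float32, m along the optical axis (not along the pixel's ray), 0 where there is no reading.
- viewer.calibration(name): a dict with "camera_matrix" (3x3 intrinsics, pixels), "distortion" ([k1, k2, p1, p2, k3] as OpenCV has them; the pictures are not rectified), "camera_from_world" (4x4, takes a point from world to camera coordinates). Camera axes: x right, y down, z forward; pixel columns grow to the right and rows downward; lengths in m; the calibration is good to about 2 mm. A picture is of the moment at which its call begins. calibration takes no time and is no camera call.
- r.finish_job(): hands the job in, once; it reports no verdict.
The state is a dict: "t": time; "qpos": joint angles; "qd": joint speeds; "joint_efforts": joint torques, N m; "ee_pos": TCP position; "tool_rot": TCP orientation; "wrist_force": force on the tool from outside, world axes, zero at the start; "ft_torque": the same for the moment, N m; "width": finger opening in m.
Only numpy, scipy, OpenCV 4.12 (cv2) and the standard library are available. Lean on these libraries where they do the work, as an engineer would, in place of code of your own. Each camera call takes 0.05 s, during which the arm holds its last target.

## Working session

There is one attempt and no reset: what is moved stays moved. The work goes in short steps, Python scripts to look and compute and a tool call to move; the robot and the scene stay as the last step left them, time stands still between calls to the robot, and variables do not carry over. Pictures are saved under pics/ and viewed, and the job is handed in when it is done.

Besides the shell and the picture viewer there is one more tool, called after "Emit:" by a JSON object that holds its "method" and its "body". carry_out: Moves the arm, as the interface text tells. Its arguments: {"type":"object","properties":{"rows":{"type":"array"},"grip_force":{"type":"number"}},"required":["rows"]}

```bash
ls; mkdir -p pics; python3 - <<'E'
from cell import r, viewer
import cv2,numpy as np
for n in ("scene","top"):
    p,d=viewer.snapshot(n); cv2.imwrite(f"pics/{n}0.png",p[:,:,::-1]); np.savez(f"pics/{n}0.npz",p=p,d=d)
    c=viewer.calibration(n); print(n,np.round(np.array(c["camera_matrix"]),1).tolist(),c["distortion"],np.round(c["camera_from_world"],4).tolist())
print(r.sense(), r.hold_point_z)
E
```

```text
pics
scene [[436.9, 0.0, 330.7], [0.0, 436.9, 240.8], [0.0, 0.0, 1.0]] [-0.08725745  0.          0.          0.          0.        ] [[0.7761, 0.6305, -0.0106, -0.4401], [0.315, -0.4022, -0.8596, -0.0835], [-0.5463, 0.6638, -0.5108, 1.3504], [0.0, 0.0, 0.0, 1.0]]
top [[446.3, 0.0, 320.0], [0.0, 446.3, 242.3], [0.0, 0.0, 1.0]] [0.00291584 0.         0.         0.         0.        ] [[0.029, -0.9996, 0.0008, -0.0192], [-0.9947, -0.0289, -0.0989, 0.5714], [0.0989, 0.002, -0.9951, 0.9779], [0.0, 0.0, 0.0, 1.0]]
{'t': 0.1, 'qpos': array([-7.12078733e+01,  2.78960387e+00,  5.60109991e+00,  9.29320223e+01,
        2.75402369e-05,  8.26769326e+01]), 'qd': array([-0.07004046,  0.03024825,  0.29868376, -0.05767193, -0.00868906,
       -0.05807291]), 'joint_efforts': array([ 2.69488795e-03, -3.39851618e+01,  3.20935249e+01,  1.58018887e-02,
       -9.78023286e-05, -7.97132600e-06]), 'ee_pos': array([ 0.23087687, -0.4708249 ,  0.19283007]), 'tool_rot': array([-1.79984610e+02,  1.19539600e-01, -6.38847899e+01]), 'wrist_force': array([-0.03721851, -0.66584933, -0.44621731]), 'ft_torque': array([ 0.00969551,  0.03487819, -0.02173977]), 'width': 0.08534111859042268} -0.0187
```

View pics/scene0.png

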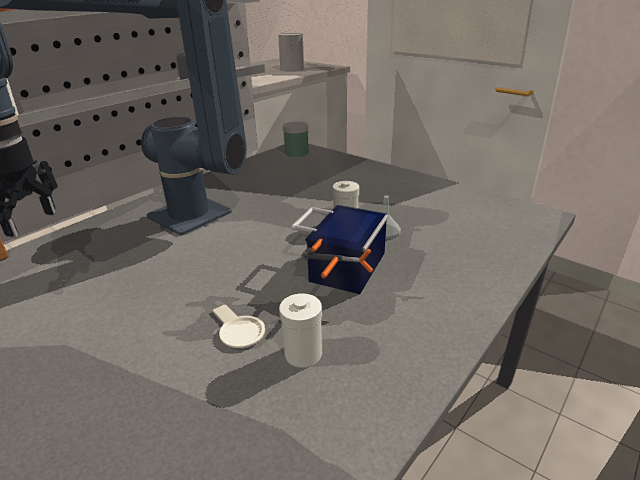

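View pics/top0.png

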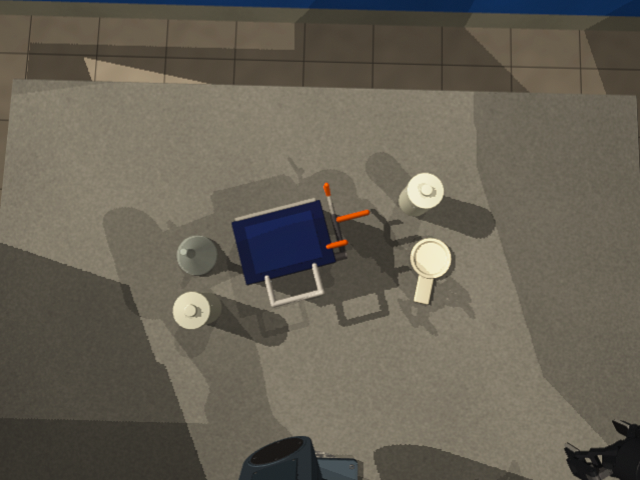

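```bash
cat > h.py <<'E'
import cv2,numpy as np
from cell import r, viewer
from scipy.spatial.transform import Rotation as Ro
def cal(n):
    c=viewer.calibration(n); return np.array(c["camera_matrix"]),np.array(c["distortion"]),np.array(c["camera_from_world"])
def plane(n,uv,z):
    K,D,T=cal(n); q=cv2.undistortPoints(np.array(uv,float).reshape(-1,1,2),K,D)[:,0]
    dr=np.c_[q,np.ones(len(q))]@T[:3,:3]; o=-T[:3,:3].T@T[:3,3]
    return o+dr*((z-o[2])/dr[:,2])[:,None]
def depthpts(n,mask,d):
    K,D,T=cal(n); v,u=np.nonzero(mask&(d>0)); q=cv2.undistortPoints(np.c_[u,v].astype(float).reshape(-1,1,2),K,D)[:,0]
    c=np.c_[q,np.ones(len(q))]*d[v,u][:,None]; return (c-T[:3,3])@T[:3,:3]
def proj(n,P):
    K,D,T=cal(n); return cv2.projectPoints(np.array(P,float).reshape(-1,1,3),cv2.Rodrigues(T[:3,:3])[0],T[:3,3],K,D)[0][:,0]
def snap(n,tag,crop=None,k=3):
    p,d=viewer.snapshot(n); np.savez(f"pics/{n}{tag}.npz",p=p,d=d)
    im=p[:,:,::-1]
    if crop: x0,y0,x1,y1=crop; im=cv2.resize(im[y0:y1,x0:x1],None,fx=k,fy=k,interpolation=cv2.INTER_CUBIC)
    cv2.imwrite(f"pics/{n}{tag}.png",im); return p,d
def hsv(p): return cv2.cvtColor(p,cv2.COLOR_RGB2HSV)
E
python3 - <<'E'
from h import *
z=np.load("pics/top0.npz");p,d=z["p"],z["d"]
h=hsv(p); m=(h[...,0]>110)&(h[...,0]<130)&(h[...,1]>150); m[:150]=0
n,l,s,c=cv2.connectedComponentsWithStats(m.astype(np.uint8)); i=1+np.argmax(s[1:,4]); m=l==i
P=depthpts("top",m,d); print("z pct",np.percentile(P[:,2],[5,25,50,75,95]))
top=P[(P[:,2]>.108)]
(c,sz,a)=cv2.minAreaRect((top[:,:2]*1000).astype(np.float32)); print("lid rect",c,sz,a)
print(cv2.boxPoints((c,sz,a)))
o=(h[...,0]<15)&(h[...,1]>180)&(h[...,2]>120); o[:150]=0
n,l,s,c=cv2.connectedComponentsWithStats(o.astype(np.uint8))
for i in range(1,n):
    if s[i,4]>15:
        Q=depthpts("top",l==i,d); print("orange",s[i],np.round(c[i],1),np.round(np.median(Q,0),4),np.round(Q.min(0),3),np.round(Q.max(0),3))
# handle
w=(h[...,1]<60)&(h[...,2]>120); w[:255]=0;w[310:]=0;w[:,:255]=0;w[:,335:]=0
Q=depthpts("top",w,d);Q=Q[Q[:,2]>.09]; print("handle",len(Q),np.median(Q,0)); (c,sz,a)=cv2.minAreaRect((Q[:,:2]*1000).astype(np.float32));print(c,sz,a,cv2.boxPoints((c,sz,a)))
b=p[170:320,160:460,::-1]; cv2.imwrite("pics/topz.png",cv2.resize(b,None,fx=2.6,fy=2.6,interpolation=cv2.INTER_CUBIC))
b=np.load("pics/scene0.npz")["p"][170:310,260:440,::-1]; cv2.imwrite("pics/scz.png",cv2.resize(b,None,fx=4,fy=4,interpolation=cv2.INTER_CUBIC))
E
```

```text
z pct [0.11612112 0.11788744 0.11910111 0.12031713 0.12206805]
lid rect (561.8907470703125, 72.85444641113281) (129.54425048828125, 184.05966186523438) 16.28322982788086
[[473.91296  143.03154 ]
 [525.5206   -33.645008]
 [649.8685     2.677353]
 [598.26086  179.3539  ]]
orange [323 183   7  13  62] [326.5 188.9] [ 0.673  -0.0137  0.1267] [ 0.663 -0.02   0.002] [ 0.7   -0.006  0.14 ]
orange [336 210  33  12 158] [351.8 215.3] [ 0.6235 -0.0682  0.1041] [ 0.61  -0.112  0.002] [ 0.653 -0.035  0.11 ]
orange [326 240  22   9 104] [336.4 243.7] [ 0.5606 -0.0368  0.1192] [ 0.551 -0.058  0.004] [ 0.576 -0.015  0.123]
handle 548 [0.45748111 0.0382935  0.11890002]
(474.1364440917969, 48.775390625) (65.07258605957031, 111.24986267089844) 16.665300369262695 [[427.01465    92.7331   ]
 [458.91895   -13.843863 ]
 [521.25824     4.8176804]
 [489.35394   111.394646 ]]
```

View pics/topz.png

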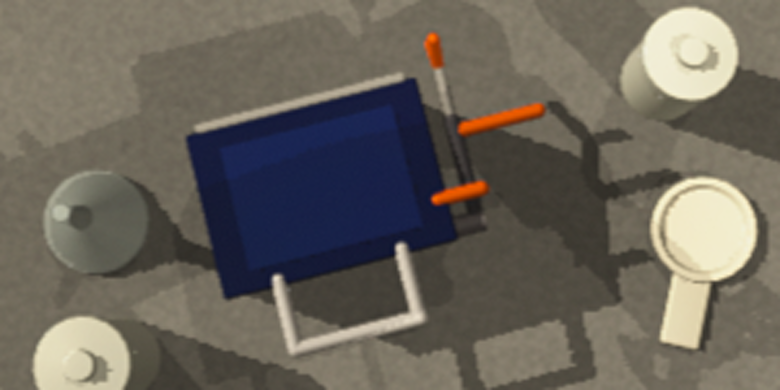

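View pics/scz.png

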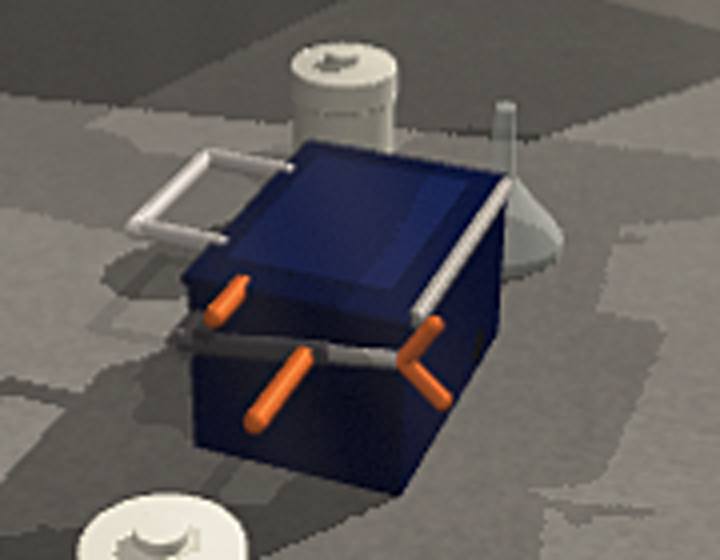

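```bash
python3 - <<'E'
from h import *
z=np.load("pics/top0.npz");p=z["p"];h=hsv(p)
f=lambda L:[(160+a/2.6-.3,170+b/2.6-.3) for a,b in L]
B=plane("top",f([(294,349),(421,319)]),.114); print("bar ends",B.round(4),B.mean(0).round(4),np.linalg.norm(B[0]-B[1]))
C=plane("top",f([(225,297),(456,238)]),.118);print("front",C.round(4),C.mean(0).round(4),np.linalg.norm(C[0]-C[1]),np.degrees(np.arctan2(*(C[0]-C[1])[1::-1])-np.pi/2))
print(np.degrees(np.arctan2(*(B[0]-B[1])[1::-1])-np.pi/2))
# scene view same bar
g=lambda L:[(260+a/4-.4,170+b/4-.4) for a,b in L]
B2=plane("scene",g([(210,154),(133,224)]),.114);print("bar scene",B2.round(4),B2.mean(0).round(4))
# model overlay
def model(c,yaw,th,st,L=.1345):
    R=Ro.from_euler('z',yaw,degrees=True).as_matrix(); W=lambda P:np.array(c+[0.])+np.array(P)@R.T
    H=np.array([.065,0,.114]); u=np.array([-np.cos(th),0,np.sin(th)])
    P={'bar':[H+.186*u+[0,y,0] for y in(.05,-.05)],'pan':[H+.135*u+[0,y,0] for y in (.095,-.095)],'lug':[H+.1*u+[0,y,0] for y in(-.095,-.129)]}
    S=np.array([-.058,-.115,.088]); s=np.array([np.cos(st),0,np.sin(st)])
    P['peg']=[S+.075*s+[0,y,0] for y in(-.005,-.07)]; P['stay']=[S,S+L*s]
    return {k:W(v) for k,v in P.items()}
yaw=16.3; R=Ro.from_euler('z',yaw,degrees=True).as_matrix()
for b in (B.mean(0),B2.mean(0)): print("bin c from bar",(b-R@[-.121,0,.114]).round(4))
print("from front",(C.mean(0)-R@[-.07,0,.118]).round(4))
c=(B.mean(0)-R@[-.121,0,.114])[:2].tolist()
for n,x0,y0,k in(("top",160,170,2.6),("scene",260,170,4)):
    im=cv2.resize(np.load(f"pics/{n}0.npz")["p"][170:320,x0:x0+(300 if n=="top" else 180),::-1],None,fx=k,fy=k)
    for P in model(c,yaw,0,.05).values():
        q=((proj(n,P)-[x0,y0]+.3)*k).astype(int); cv2.line(im,q[0].tolist(),q[1].tolist(),(0,255,0),1)
    cv2.imwrite(f"pics/ov{n}.png",im)
E
```

```text
bar ends [[ 0.4346  0.0895  0.114 ]
 [ 0.4608 -0.0091  0.114 ]] [0.4477 0.0402 0.114 ] 0.1020325007262186
front [[ 0.4735  0.1446  0.118 ]
 [ 0.5249 -0.0348  0.118 ]] [0.4992 0.0549 0.118 ] 0.18662077119143858 15.986956571742232
14.867750545764736
bar scene [[ 0.4307  0.0944  0.114 ]
 [ 0.456  -0.0042  0.114 ]] [0.4434 0.0451 0.114 ]
bin c from bar [0.5638 0.0741 0.    ]
bin c from bar [0.5595 0.079  0.    ]
from front [0.5664 0.0745 0.    ]
```

View pics/ovtop.png

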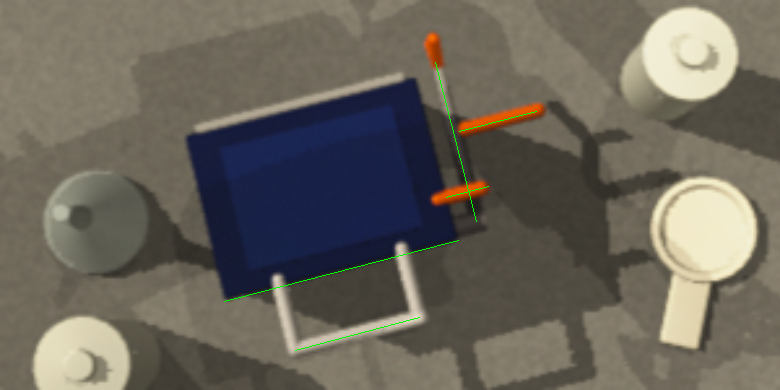

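View pics/ovscene.png

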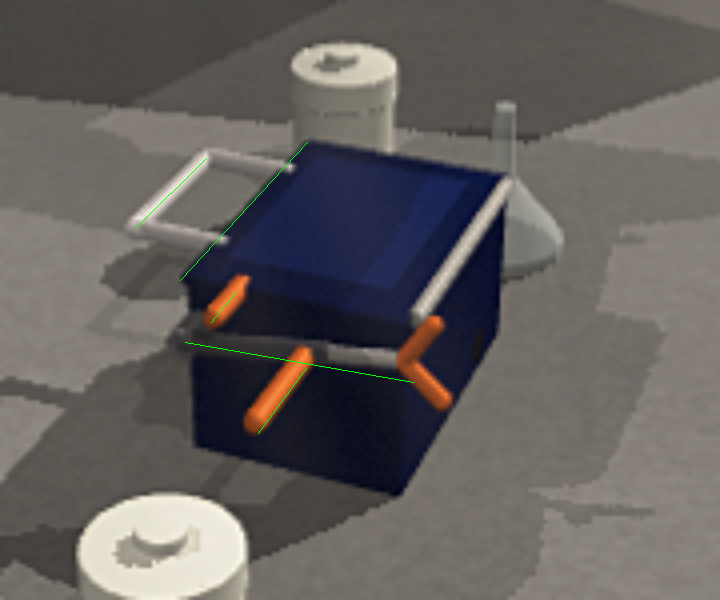

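```bash
cat >> h.py <<'E'
C=np.array([.5645,.0752,0]); YAW=15.9; RB=Ro.from_euler('z',YAW,degrees=True)
def tobin(P): return RB.inv().apply(np.array(P)-C)
def toW(P): return C+RB.apply(P)
def rel(binpos_grasp, yawtgt=YAW, pos0=None):
    "needed rotvec deg & shift cm in tool frame from measured pose; binpos_grasp = grasp point in bin frame"
    s=r.sense(); R0=Ro.from_euler('xyz',s['tool_rot'],degrees=True); Rt=Ro.from_euler('xyz',[180,0,yawtgt],degrees=True)
    p=toW(np.array(binpos_grasp)-[0,0,.0187])
    p0=s['ee_pos'] if pos0 is None else np.array(pos0)
    return (R0.inv()*Rt).as_rotvec(degrees=True).round(2),(R0.inv().apply(p-p0)*100).round(2)
def st():
    s=r.sense(); R0=Ro.from_euler('xyz',s['tool_rot'],degrees=True)
    print('t',round(s['t'],2),'grasp bin mm',(tobin(s['ee_pos']+[0,0,.0187])*1000).round(1),'rot',s['tool_rot'].round(2),'F bin',RB.inv().apply(s['wrist_force']).round(2),'T',s['ft_torque'].round(3),'w',round(s['width'],4),'q',s['qpos'].round(0))
E
python3 - <<'E'
from h import *
st(); print(rel([-.121,0,.215]))
for n,uv,z in(("cb",[(425,190)],.128),("rest",[(431,258)],.01),("ca",[(192,310)],.128),("fun",[(186,253)],.11)): print(n,(tobin(plane("top",uv,z))*1000).round())
E
```

```text
t 0.1 grasp bin mm [-470.4 -433.7  211.5] rot [-1.7998e+02  1.2000e-01 -6.3880e+01] F bin [-0.22 -0.63 -0.45] T [ 0.01   0.035 -0.022] w 0.0853 q [-71.   3.   6.  93.   0.  83.]
(array([ -0.1 ,   0.09, -79.78]), array([-36.49, -42.08,  -0.26]))
cb [[  28. -310.  128.]]
rest [[-110. -315.   10.]]
ca [[-93. 207. 128.]]
fun [[ 24. 199. 110.]]
```

Emit:
{"method": "carry_out", "body": {"rows": [0,0,-8,-3.2,-3.7,0,4,0,0,-16,-6.4,-7.4,0,4,0,0,-24,-9.6,-11.1,0,4,0,0,-32,-12.8,-14.8,0,4,0,0,-40,-16,-18.5,0,4], "grip_force": 30}}

```text
t: 0.6
ee_pos: [0.3269, -0.2444, 0.1934]
tool_rot: [-180.0, 0.0, -23.6]
wrist_force: [0.5, -1.3, -1.4]
width: 0.0399
```

```bash
python3 - <<'E'
from h import *
st(); print(rel([-.121,0,.215]))
E
```

```text
t 0.6 grasp bin mm [-316.1 -242.2  212.1] rot [-1.7997e+02  2.0000e-02 -2.3610e+01] F bin [ 0.14 -1.36 -1.44] T [-0.039 -0.07   0.024] w 0.0399 q [-46. -15. -10.  94.   0.  67.]
(array([-3.000e-02,  1.000e-02, -3.951e+01]), array([ -0.36, -31.1 ,  -0.28]))
```

Emit:
{"method": "carry_out", "body": {"rows": [0,0,-8,-0.1,-5,0,4,0,0,-16,-0.2,-10,0,4,0,0,-24,-0.3,-15,0,4,0,0,-32,-0.4,-20,0,4,0,0,-39.8,-0.4,-25,0,4]}}

```text
t: 1.1
ee_pos: [0.4244, -0.014, 0.1936]
tool_rot: [180.0, 0.0, 16.2]
wrist_force: [0.9, -1.2, 0.6]
width: 0.04
```

Emit:
{"method": "carry_out", "body": {"rows": [0,0,0,-3.5,-4.5,0,4,0,0,0,-4,-5,0,4,0,0,0,-4,-5,0,4]}}

```text
t: 1.4
ee_pos: [0.3707, 0.0224, 0.1932]
tool_rot: [-179.9, 0.1, 16.1]
wrist_force: [0.3, 0.7, -0.3]
width: 0.0404
```

```bash
python3 - <<'E'
from h import *
st(); print(rel([-.121,0,.114]))
E
```

```text
t 1.4 grasp bin mm [-200.9    2.3  211.9] rot [-1.7995e+02  1.0000e-01  1.6100e+01] F bin [ 0.51  0.57 -0.31] T [ 0.01  -0.04  -0.024] w 0.0404 q [ -7. -20. -15.  96.   0.  67.]
(array([-0.05,  0.1 ,  0.2 ]), array([8.  , 0.27, 9.78]))
```

Emit:
{"method": "carry_out", "body": {"rows": [0,0,0,4,0.2,0,4,0,0,0,8,0.3,0,4,0,0,0,8,0.3,3,4,0,0,0,8,0.3,5,4,0,0,0,8,0.3,5,4]}}

```text
t: 1.9
ee_pos: [0.4482, 0.0394, 0.1401]
tool_rot: [-179.9, 0.4, 15.8]
wrist_force: [-0.3, 0.3, -0.1]
width: 0.0401
```

```bash
python3 - <<'E'
from h import *
st(); print(rel([-.121,0,.114]))
snap("top","1",(240,220,360,320),6);snap("scene","1",(260,150,440,280),4)
E
```

```text
t 1.9 grasp bin mm [-121.7   -2.6  158.8] rot [-179.88    0.37   15.85] F bin [-0.25  0.35 -0.08] T [-0.035 -0.042 -0.008] w 0.0401 q [ -4.  -8. -11.  88.  -0.  71.]
(array([-0.12,  0.37, -0.05]), array([ 0.09, -0.25,  4.48]))
```

View pics/scene1.png

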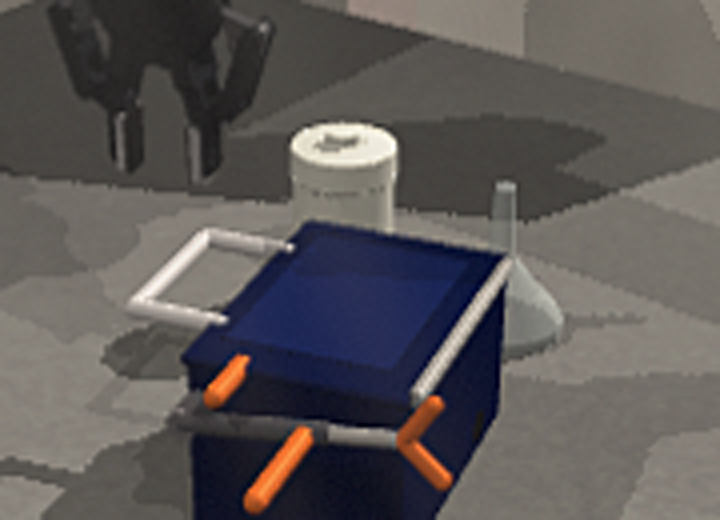

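Emit:
{"method": "carry_out", "body": {"rows": [0,0,0,0,-0.2,2,4,0,0,0,0,-0.2,4.4,4,0,0,0,0,-0.2,4.5,4,0,0,0,0,-0.2,4.5,4,0,0,0,0,-0.2,4.5,2]}}

```text
t: 2.5
ee_pos: [0.4508, 0.0417, 0.1011]
tool_rot: [179.9, -0.2, 15.9]
wrist_force: [-0.5, -0.8, 0.7]
width: 0.0266
```

Emit:
{"method": "carry_out", "body": {"rows": [0,0,0,0,0,0,0.8,0,0,0,0,0,0,0.8,0,0,0,0,0,0,0.8,0,0,0,0,0,0,0.8]}}

```text
t: 2.9
ee_pos: [0.4495, 0.042, 0.0992]
tool_rot: [180.0, -0.0, 15.9]
wrist_force: [-0.6, 0.4, 0.3]
width: 0.0082
```

```bash
python3 - <<'E'
from h import *
st(); 
snap("scene","2",(260,150,440,280),4)
E
```

```text
t 2.9 grasp bin mm [-119.7   -0.5  117.9] rot [ 1.7999e+02 -3.0000e-02  1.5920e+01] F bin [-0.51  0.54  0.33] T [ 0.013  0.006 -0.006] w 0.0082 q [ -3.  -8. -16.  83.  -0.  71.]
```

View pics/scene2.png

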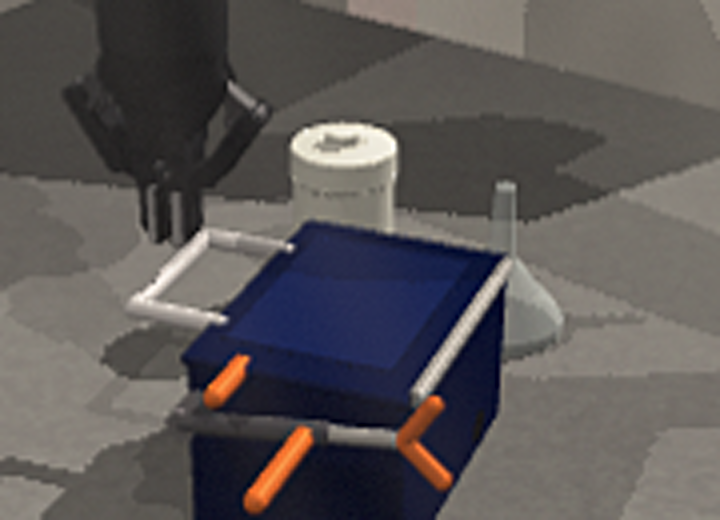

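```bash
python3 - <<'E'
from h import *
s=r.sense(); print((proj("scene",[s['ee_pos'],s['ee_pos']+[0,0,.02],toW([-.121,0,.114])])-[260,150]+.4)*4, s['ee_pos'])
snap("top","3",(230,220,370,320),5)
E
```

```text
[[177.83676673 293.72808733]
 [176.49303111 265.05168972]
 [175.3446086  271.70472213]] [0.4494336  0.04197619 0.09905806]
```

View pics/top3.png

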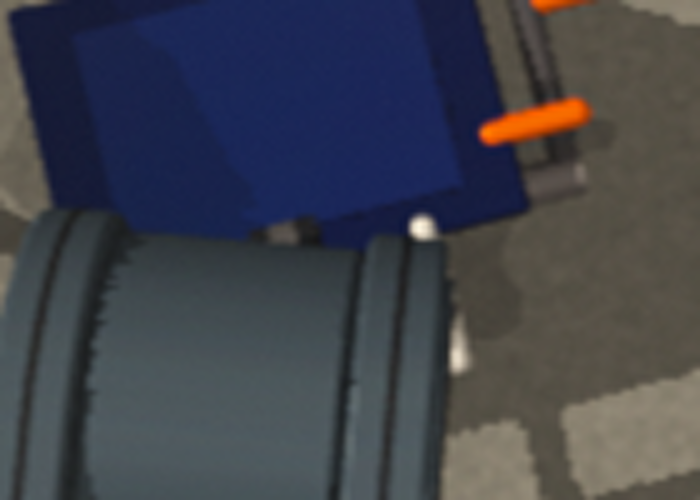

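```bash
python3 - <<'E'
from h import *
for tag,ee in(("2",None),):
    z=np.load(f"pics/scene{tag}.npz");p,d=z["p"],z["d"]
    for u,v in((297,205),(303,206),(303,208),(308,206),(300,195),(303,214),(302,217)):
        m=np.zeros(d.shape,bool);m[v,u]=1
        P=depthpts("scene",m,d); print(u,v,p[v,u],P.round(4), (tobin(P)*1000).round() if len(P) else '')
z=np.load("pics/scene0.npz");print(proj("scene",[[.231,-.471,.194]]))
z=np.load("pics/top0.npz");print(proj("top",[[.231,-.471,.194]]))
b=cv2.resize(np.load("pics/scene0.npz")["p"][130:280,0:80,::-1],None,fx=4,fy=4);cv2.imwrite("pics/s0g.png",b)
E
```

```text
297 205 [102  98  95] [[0.4446 0.0254 0.1536]] [[-129.  -15.  154.]]
303 206 [102  98  95] [[0.4586 0.0314 0.1529]] [[-114.  -13.  153.]]
303 208 [100  95  93] [[0.4589 0.0307 0.1479]] [[-114.  -14.  148.]]
308 206 [42 40 40] [[0.4662 0.0407 0.1515]] [[-104.   -6.  152.]]
300 195 [43 41 41] [[0.4447 0.0374 0.1756]] [[-126.   -4.  176.]]
303 214 [176 169 162] [[0.4437 0.0458 0.1208]] [[-124.    5.  121.]]
302 217 [246 241 236] [[0.4505 0.0345 0.1193]] [[-121.   -8.  119.]]
[[ 42.06855178 246.93382313]]
[[573.96128944 428.52199891]]
```

View pics/s0g.png

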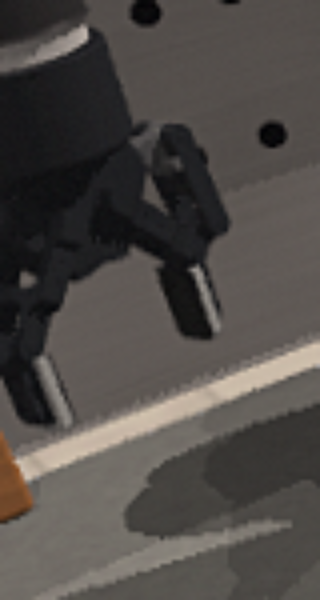

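Emit:
{"method": "carry_out", "body": {"rows": [0,0,0,0,0,0,4,0,0,0,0,0,0,4,0,0,0,0,0,0,4,0,0,0,0,0,1.5,4,0,0,0,0,0,1.5,4]}}

```text
t: 3.5
ee_pos: [0.4479, 0.0421, 0.0822]
tool_rot: [-179.9, 0.2, 15.9]
wrist_force: [-0.2, -0.4, -0.2]
width: 0.0396
```

```bash
python3 - <<'E'
from h import *
st(); 
snap("scene","4",(270,180,370,260),7)
E
```

```text
t 3.5 grasp bin mm [-1.213e+02  1.000e-01  1.009e+02] rot [-179.94    0.19   15.92] F bin [-0.29 -0.36 -0.23] T [-0.014  0.036  0.017] w 0.0396 q [ -3.  -8. -17.  81.  -0.  71.]
```

View pics/scene4.png

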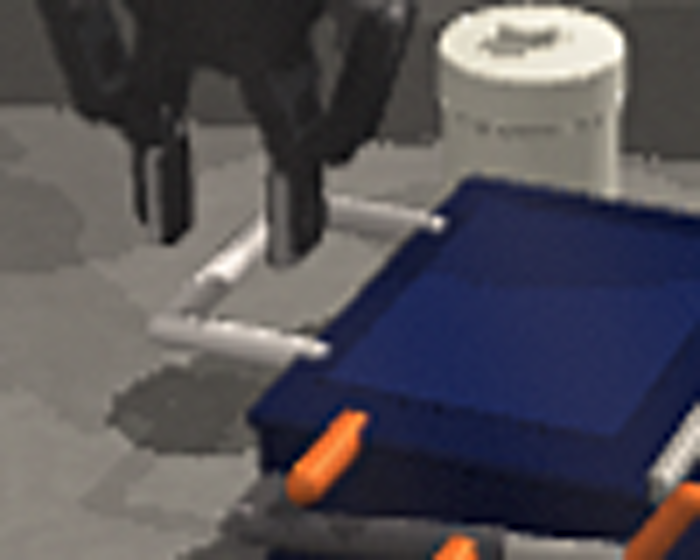

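Emit:
{"method": "carry_out", "body": {"rows": [0,0,0,0,0,1.2,4,0,0,0,0,0,2.4,4,0,0,0,0,0,2.4,4,0,0,0,0,0,2.4,0.8,0,0,0,0,0,2.4,0.8]}}

```text
t: 4.05
ee_pos: [0.4475, 0.0414, 0.0598]
tool_rot: [180.0, 0.2, 15.9]
wrist_force: [-16.7, -4.6, 7.4]
width: 0.0119
```

Emit:
{"method": "carry_out", "body": {"rows": [0,0,0,0,0,0,0.8,0,0,0,0,0,0,0.8,0,0,0,0,0,0,0.8]}}

```text
t: 4.35
ee_pos: [0.4471, 0.0413, 0.06]
tool_rot: [180.0, 0.3, 15.9]
wrist_force: [-5.1, -1.2, 1.9]
width: 0.011
```

```bash
python3 - <<'E'
from h import *
st(); 
snap("scene","5",(270,180,370,260),7)
E
```

```text
t 4.35 grasp bin mm [-122.1   -0.4   78.7] rot [179.98   0.26  15.91] F bin [-5.21  0.27  1.86] T [-0.26   1.096  0.009] w 0.011 q [ -3.  -8. -20.  78.  -0.  71.]
```

View pics/scene5.png

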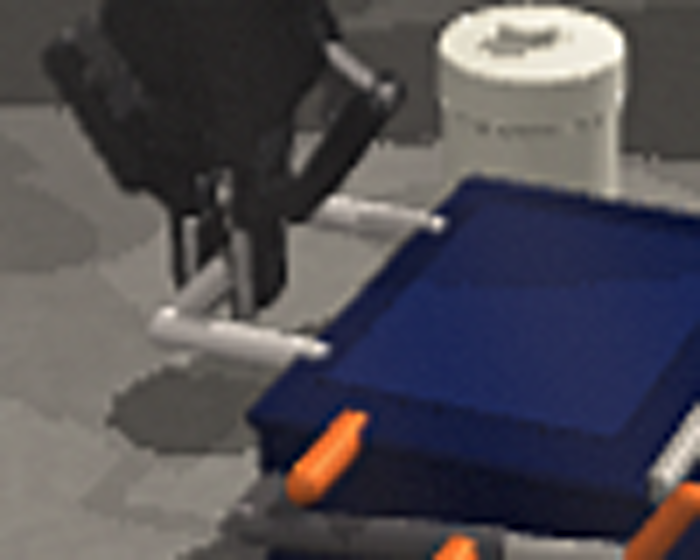

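Emit:
{"method": "carry_out", "body": {"rows": [0,0,0,0.06,0,-1.49,0.8,0,0,0,0.24,0,-2.96,0.8,0,0,0,0.53,0,-4.42,0.8,0,0,0,0.94,0,-5.85,0.8,0,0,0,1.47,0,-7.24,0.8]}}

```text
t: 4.9
ee_pos: [0.4606, 0.0452, 0.133]
tool_rot: [180.0, 0.4, 15.9]
wrist_force: [-6.5, -1.9, -0.7]
width: 0.0108
```

```bash
python3 - <<'E'
from h import *
st()
E
```

```text
t 4.9 grasp bin mm [-108.2   -0.4  151.7] rot [179.98   0.37  15.9 ] F bin [-6.74 -0.1  -0.65] T [-0.462  1.435  0.092] w 0.0108 q [ -3.  -6. -10.  87.  -0.  72.]
```

Emit:
{"method": "carry_out", "body": {"rows": [0,0,0,0.53,0,-1.35,0.8,0,0,0,1.22,0,-2.64,0.8,0,0,0,2.06,0,-3.87,0.8,0,0,0,3.0,0,-5.02,0.8,0,0,0,4.02,0,-6.1,0.8]}}

```text
t: 5.4
ee_pos: [0.4994, 0.0564, 0.1957]
tool_rot: [180.0, 0.3, 15.9]
wrist_force: [-9.0, -2.4, 7.0]
width: 0.0107
```

Emit:
{"method": "carry_out", "body": {"rows": [0,0,0,1.11,0,-1.0,0.8,0,0,0,2.29,0,-1.9,0.8,0,0,0,3.54,0,-2.7,0.8,0,0,0,4.86,0,-3.41,0.8,0,0,0,6.22,0,-4.0,0.8]}}

```text
t: 5.9
ee_pos: [0.5621, 0.0744, 0.2373]
tool_rot: [180.0, -0.2, 15.9]
wrist_force: [-3.5, -0.9, 5.0]
width: 0.0105
```

```bash
python3 - <<'E'
from h import *
st()
E
```

```text
t 5.9 grasp bin mm [-2.50e+00 -1.00e-01  2.56e+02] rot [ 1.7997e+02 -1.6000e-01  1.5930e+01] F bin [-3.63  0.07  5.03] T [-0.177  1.01   0.055] w 0.0105 q [ 1. 10. 18. 98.  0. 75.]
```

Emit:
{"method": "carry_out", "body": {"rows": [0,0,0,1.4,0,-0.6,0.8,0,0,0,2.84,0,-0.97,0.8,0,0,0,4.31,0,-1.22,0.8,0,0,0,5.78,0,-1.36,0.8,0,0,0,7.26,0,-1.37,0.8]}}

```text
t: 6.4
ee_pos: [0.6329, 0.0948, 0.2498]
tool_rot: [-180.0, -0.2, 15.9]
wrist_force: [-1.5, 0.6, 3.6]
width: 0.0106
```

Emit:
{"method": "carry_out", "body": {"rows": [0,0,0,1.12,0,0.06,0.8,0,0,0,1.86,0,0.14,0.8,0,0,0,2.2,0,0.2,0.8,0,0,0,2.2,0,0.2,0.8]}}

```text
t: 6.8
ee_pos: [0.6541, 0.1009, 0.2469]
tool_rot: [-180.0, -0.2, 15.9]
wrist_force: [-0.8, 0.7, 4.7]
width: 0.0108
```

```bash
python3 - <<'E'
from h import *
st()
snap("scene","6",(200,60,460,280),3)
E
```

```text
t 6.8 grasp bin mm [9.320e+01 2.000e-01 2.656e+02] rot [-179.98   -0.23   15.95] F bin [-0.54  0.9   4.66] T [0.197 0.234 0.061] w 0.0108 q [  3.  26.  40. 103.   0.  77.]
```

View pics/scene6.png

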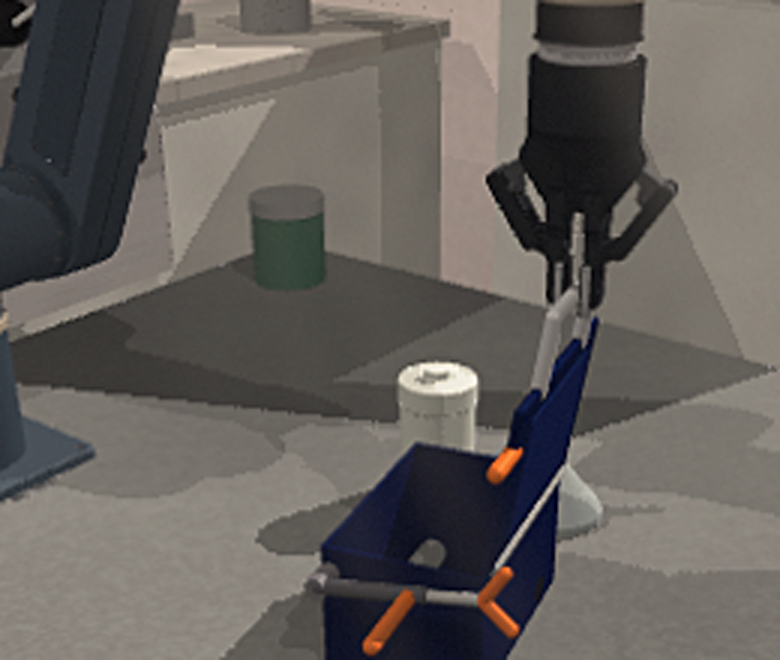

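Emit:
{"method": "carry_out", "body": {"rows": [0,0,0,0.3,0,0,0.8,0,0,0,0.4,0,0,0.8,0,0,0,0.4,0,0,2.5,0,0,0,0.4,0,0,3,0,0,0,0.4,0,0,3]}}

```text
t: 7.35
ee_pos: [0.6566, 0.1007, 0.244]
tool_rot: [180.0, 0.1, 15.9]
wrist_force: [-0.1, -0.3, -0.0]
width: 0.0299
```

```bash
python3 - <<'E'
from h import *
st()
E
```

```text
t 7.35 grasp bin mm [ 95.6  -0.7 262.7] rot [1.7999e+02 9.0000e-02 1.5890e+01] F bin [-0.16 -0.26 -0.02] T [ 0.027  0.015 -0.035] w 0.0299 q [  3.  27.  41. 104.  -0.  77.]
```

Emit:
{"method": "carry_out", "body": {"rows": [0,0,0,0,0,-2,3,0,0,0,0,0,-5,3,0,0,0,-4,2,-5,4,0,0,0,-8,5,-5,4,0,0,0,-8,10,-5,4]}}

```text
t: 7.85
ee_pos: [0.6002, -0.0157, 0.2924]
tool_rot: [-179.7, 0.6, 16.1]
wrist_force: [1.8, 0.1, -0.1]
width: 0.0401
```

```bash
cat >> h.py <<'E'
def vplane(n,uv,yb):
    K,D,T=cal(n); q=cv2.undistortPoints(np.array(uv,float).reshape(-1,1,2),K,D)[:,0]
    dr=RB.inv().apply(np.c_[q,np.ones(len(q))]@T[:3,:3]); o=tobin(-T[:3,:3].T@T[:3,3])
    return o+dr*((yb-o[1])/dr[:,1])[:,None]
E
python3 - <<'E'
from h import *
st()
f=lambda L:[(200+a/3-.3,60+b/3-.3) for a,b in L]
print("peg end",vplane("scene",f([(374,645)]),-.185).round(4)); print("pivot, fork apex",vplane("scene",f([(319,580),(482,600)]),-.115).round(4))
z=np.load("pics/scene6.npz");h=hsv(z["p"]);o=(h[...,0]<15)&(h[...,1]>180)&(h[...,2]>120)
n,l,s,c=cv2.connectedComponentsWithStats(o.astype(np.uint8))
for i in range(1,n):
    if s[i,4]>15: Q=tobin(depthpts("scene",l==i,z["d"]));print(s[i],c[i].round(1),np.median(Q,0).round(4),Q.min(0).round(3),Q.max(0).round(3))
snap("top","7",(200,140,400,310),4)
E
```

```text
t 7.85 grasp bin mm [  9.4 -97.2 311.1] rot [-179.72    0.6    16.11] F bin [ 1.74 -0.39 -0.06] T [ 0.01  -0.138  0.007] w 0.0401 q [ -8.  19.  36. 107.   0.  66.]
peg end [[ 0.0171 -0.185   0.0998]]
pivot, fork apex [[-0.0588 -0.115   0.0928]
 [ 0.0694 -0.115   0.1069]]
[363 209  11  12  72] [367.5 214.4] [ 0.0814 -0.1154  0.217 ] [ 0.074 -0.131  0.2  ] [ 0.085 -0.084  0.22 ]
[359 249  14  23 115] [365.4 260.5] [ 0.0818 -0.1194  0.1067] [ 0.068 -0.123  0.087] [ 0.097 -0.114  0.138]
[321 257  17  21 122] [328.7 267.3] [ 0.017  -0.1633  0.1038] [-0.019 -0.192  0.029] [ 0.021 -0.097  0.108]
```

View pics/top7.png

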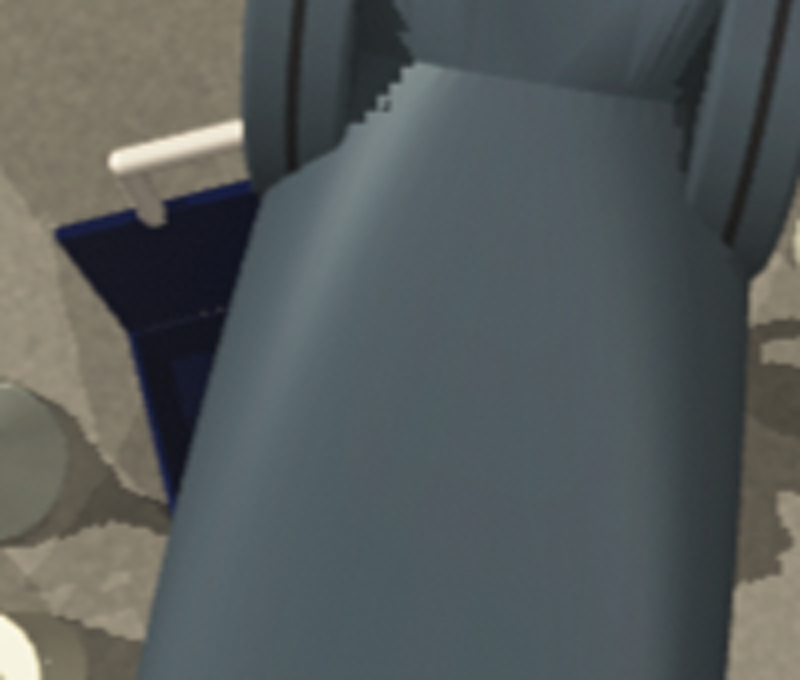

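Emit:
{"method": "carry_out", "body": {"rows": [0,0,0,0.7,5,0,4,0,0,0,0.7,7.1,3,4,0,0,0,0.7,7.1,8,4,0,0,0,0.7,7.1,13,4,0,0,0,0.7,7.1,16,4]}}

```text
t: 8.4
ee_pos: [0.6309, -0.0835, 0.129]
tool_rot: [-179.8, 0.4, 15.8]
wrist_force: [0.7, -0.5, -0.5]
width: 0.0401
```

Emit:
{"method": "carry_out", "body": {"rows": [0,0,0,0,0,0,4,0,0,0,0,0,0,4]}}

```text
t: 8.6
ee_pos: [0.6332, -0.0834, 0.1349]
tool_rot: [-180.0, 0.1, 15.9]
wrist_force: [-0.1, -0.2, 0.5]
width: 0.0403
```

```bash
python3 - <<'E'
from h import *
st()
snap("scene","8",(270,150,430,280),4.5)
E
```

```text
t 8.6 grasp bin mm [  22.6 -171.3  153.6] rot [-1.7998e+02  6.0000e-02  1.5900e+01] F bin [-0.11 -0.19  0.47] T [-0.021 -0.01  -0.022] w 0.0403 q [-14.  20.  19.  89.  -0.  61.]
```

View pics/scene8.png

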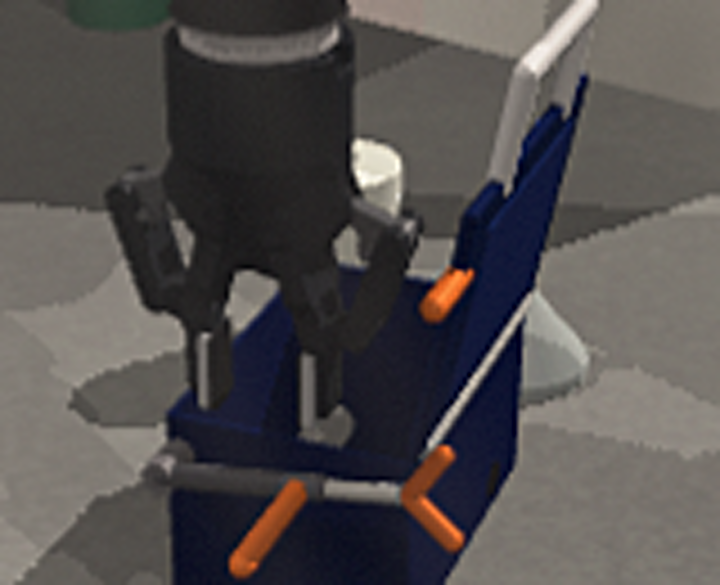

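Emit:
{"method": "carry_out", "body": {"rows": [0,0,0,-0.6,-0.3,2,4,0,0,0,-0.6,-0.3,4,4,0,0,0,-0.6,-0.3,5,4,0,0,0,-0.6,-0.3,5.5,4,0,0,0,-0.6,-0.3,5.5,4]}}

```text
t: 9.15
ee_pos: [0.6277, -0.0823, 0.0811]
tool_rot: [180.0, -0.1, 15.9]
wrist_force: [0.4, 0.6, -0.2]
width: 0.0399
```

```bash
python3 - <<'E'
from h import *
st()
snap("scene","9",(270,180,400,280),5.5)
E
```

```text
t 9.15 grasp bin mm [  17.7 -168.8   99.8] rot [ 1.7995e+02 -9.0000e-02  1.5920e+01] F bin [ 0.56  0.49 -0.17] T [-0.023 -0.014 -0.005] w 0.0399 q [-14.  19.  11.  82.  -0.  61.]
```

View pics/scene9.png

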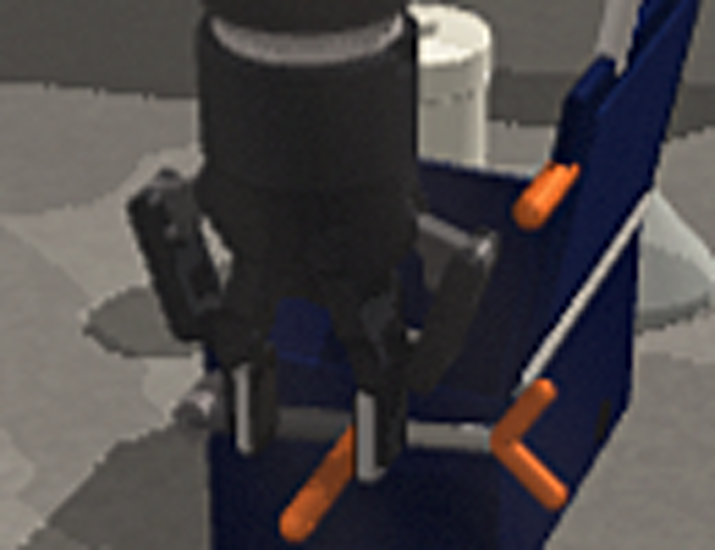

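Emit:
{"method": "carry_out", "body": {"rows": [0,0,0,0,0,2,4,0,0,0,0,0,3.8,4,0,0,0,0,0,3.8,4,0,0,0,0,0,3.8,2,0,0,0,0,0,3.8,0.8]}}

```text
t: 9.7
ee_pos: [0.6264, -0.0826, 0.0437]
tool_rot: [179.9, 0.1, 15.9]
wrist_force: [-13.6, -3.1, 0.1]
width: 0.0116
```

Emit:
{"method": "carry_out", "body": {"rows": [0,0,0,0,0,0,0.8,0,0,0,0,0,0,0.8,0,0,0,0,0,0,0.8]}}

```text
t: 10.0
ee_pos: [0.6262, -0.0828, 0.0425]
tool_rot: [180.0, 0.1, 15.9]
wrist_force: [-4.4, -2.8, 0.1]
width: 0.0109
```

```bash
python3 - <<'E'
from h import *
st()
snap("scene","10",(270,180,400,280),5.5)
E
```

```text
t 10.0 grasp bin mm [  16.1 -168.9   61.2] rot [1.7995e+02 8.0000e-02 1.5890e+01] F bin [-4.96 -1.51  0.09] T [-0.515  0.975 -0.004] w 0.0109 q [-14.  20.   8.  78.  -0.  61.]
```

View pics/scene10.png

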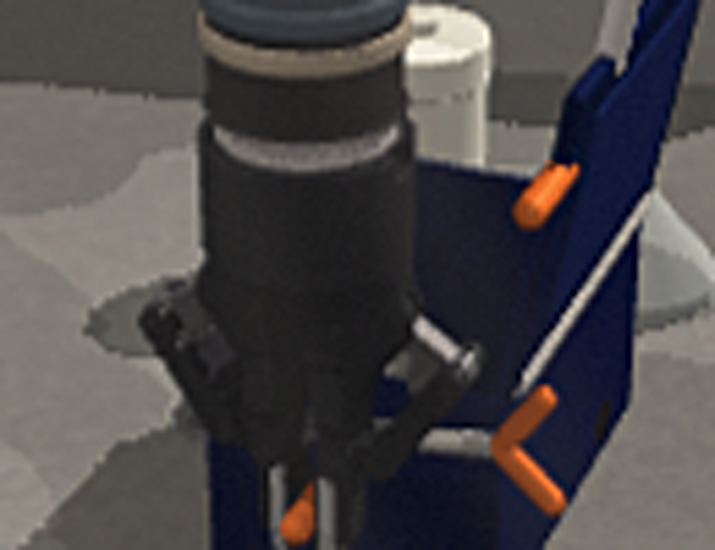

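Emit:
{"method": "carry_out", "body": {"rows": [0,0,0,-0.1,0,-0.7,0.8,0,0,0,-0.3,0,-1.3,0.8,0,0,0,-0.56,0,-2.0,0.8,0,0,0,-0.87,0,-2.7,0.8,0,0,0,-1.25,0,-3.3,0.8]}}

```text
t: 10.55
ee_pos: [0.6155, -0.0858, 0.076]
tool_rot: [180.0, -0.1, 15.9]
wrist_force: [0.7, -2.5, -3.7]
width: 0.0113
```

Emit:
{"method": "carry_out", "body": {"rows": [0,0,0,-0.46,0,-0.63,0.8,0,0,0,-0.85,0,-1.06,0.8,0,0,0,-1.25,0,-1.43,0.8,0,0,0,-1.96,0,-1.99,0.8,0,0,0,-1.96,0,-1.99,0.8]}}

```text
t: 11.05
ee_pos: [0.5976, -0.0912, 0.098]
tool_rot: [179.9, -0.3, 15.9]
wrist_force: [3.3, -0.9, 3.8]
width: 0.011
```

```bash
python3 - <<'E'
from h import *
st()
snap("scene","11",(250,150,410,280),4.8)
E
```

```text
t 11.05 grasp bin mm [ -13.8 -169.1  116.7] rot [179.87  -0.29  15.91] F bin [ 2.88 -1.78  3.82] T [-0.369 -0.648  0.005] w 0.011 q [-15.  14.   7.  83.   0.  59.]
```

View pics/scene11.png

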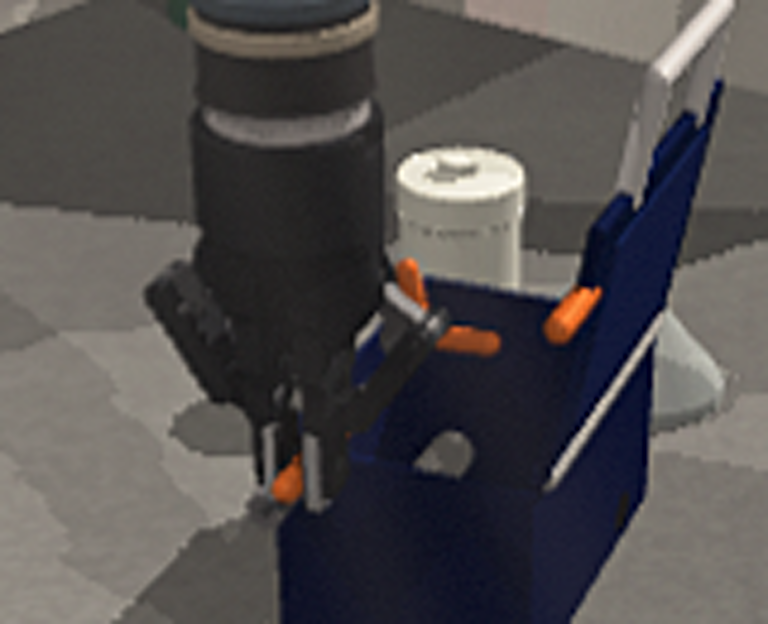

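Emit:
{"method": "carry_out", "body": {"rows": [0,0,0,-0.2,0,-0.15,0.8,0,0,0,-0.2,0,-0.15,0.8,0,0,0,-0.2,0,-0.15,2,0,0,0,-0.2,0,-0.15,4,0,0,0,-0.2,0,-0.15,4]}}

```text
t: 11.6
ee_pos: [0.5926, -0.0907, 0.0953]
tool_rot: [-179.9, 0.2, 15.9]
wrist_force: [0.2, -0.1, 0.3]
width: 0.0404
```

Emit:
{"method": "carry_out", "body": {"rows": [0,0,0,0,0.5,-1,4,0,0,0,0,1,-4,4,0,0,0,0,2,-9,4,0,0,0,0,2,-14,4,0,0,0,0,2,-17,4]}}

```text
t: 12.1
ee_pos: [0.6001, -0.1115, 0.2714]
tool_rot: [179.8, -0.2, 15.9]
wrist_force: [0.3, 0.4, 0.4]
width: 0.0401
```

```bash
python3 - <<'E'
from h import *
st()
snap("scene","12",(250,150,410,280),4.8)
E
```

```text
t 12.1 grasp bin mm [ -16.9 -189.3  290.1] rot [179.84  -0.24  15.88] F bin [0.44 0.32 0.44] T [ 0.007 -0.018 -0.031] w 0.0401 q [-17.  18.  32. 104.   0.  57.]
```

View pics/scene12.png

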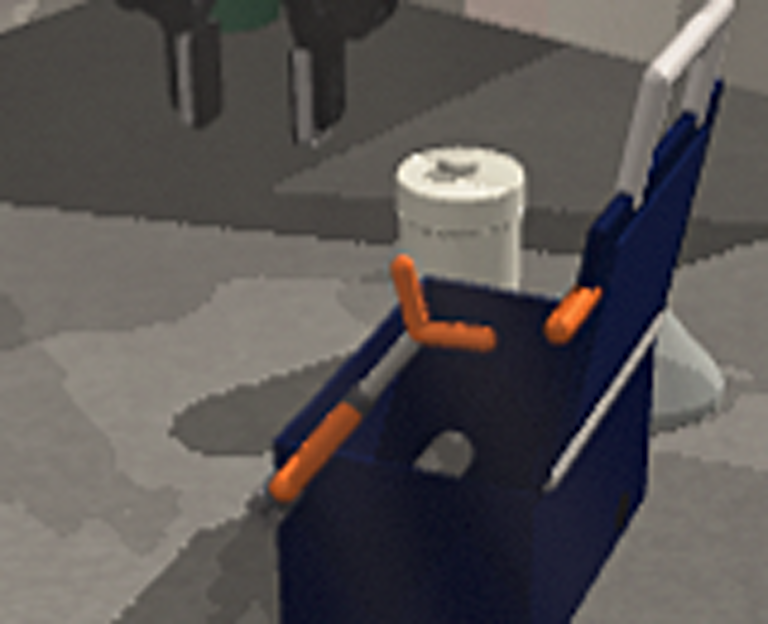

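```bash
python3 - <<'E'
from h import *
from scipy.optimize import brentq,fsolve
f=lambda L:[(250+a/4.8-.4,150+b/4.8-.4) for a,b in L]
S=np.array([-.058,-.115,.088])
A=vplane("scene",f([(417,332),(402,263),(489,340)]),-.115)-S
print("apex,tips rel pivot mm",(A*1000).round(1), np.hypot(A[:,0],A[:,2])*1000, np.arctan2(A[:,2],A[:,0]))
m=A[1:].mean(0);print("tipmid",np.hypot(m[0],m[2]),np.arctan2(m[2],m[0]))
P=vplane("scene",f([(285,487)]),-.185)[0]-S;print("peg",P,np.arctan2(P[2],P[0]))
for n in("top",):
    p,d=snap(n,"12",(280,180,400,280),6)
# seated: |lug-pivot|=d: stay angle & lid angle
for d in np.arange(.12,.1495,.004):
    g=lambda th: np.hypot(.065-.1*np.cos(th)+.058, .114+.1*np.sin(th)-.088)-d
    th=brentq(g,.6,1.5); a=np.arctan2(.026+.1*np.sin(th),.123-.1*np.cos(th)); print(round(d,3),round(th,3),round(a,3))
E
```

```text
apex,tips rel pivot mm [[ 73.1   0.  105.8]
 [ 66.4   0.  137.3]
 [106.    0.  108.5]] [128.61616307 152.55888206 151.71616604] [0.96609457 1.12041057 0.7970716 ]
tipmid 0.15015365515498474 0.9591927816685302
peg [ 0.04230364 -0.07        0.06086344] 0.9633946755806047
0.12 0.892 1.045
0.124 0.935 1.032
0.128 0.978 1.018
0.132 1.023 1.004
0.136 1.068 0.989
0.14 1.113 0.973
0.144 1.159 0.956
0.148 1.207 0.939
```

View pics/top12.png

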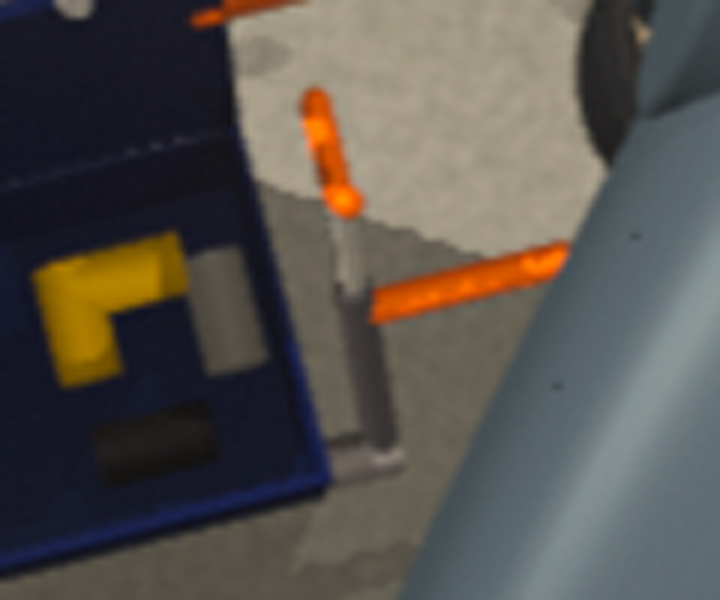

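Emit:
{"method": "carry_out", "body": {"rows": [0,0,0,0,0,-2.5,4,0,0,0,2.5,-4,-2.5,4,0,0,0,5,-8,-2.5,4,0,0,0,7.5,-12,-2.5,4,0,0,0,10,-16,-2.5,4]}}

```text
t: 12.7
ee_pos: [0.6518, 0.0719, 0.2906]
tool_rot: [-180.0, 0.1, 15.9]
wrist_force: [0.6, 0.1, 1.0]
width: 0.0401
```

Emit:
{"method": "carry_out", "body": {"rows": [0,0,0,1.2,-2.8,0,4,0,0,0,1.2,-2.8,0,4,0,0,0,1.2,-2.8,0,4]}}

```text
t: 13.0
ee_pos: [0.6554, 0.1013, 0.2902]
tool_rot: [180.0, 0.1, 16.0]
wrist_force: [0.9, -0.4, -0.3]
width: 0.0403
```

```bash
python3 - <<'E'
from h import *
st()
snap("scene","13",(290,60,450,200),4.5)
E
```

```text
t 13.0 grasp bin mm [9.460e+01 2.000e-01 3.089e+02] rot [1.7999e+02 1.4000e-01 1.6010e+01] F bin [ 0.76 -0.67 -0.27] T [-0.052 -0.036  0.015] w 0.0403 q [  3.  30.  51. 111.  -0.  77.]
```

View pics/scene13.png

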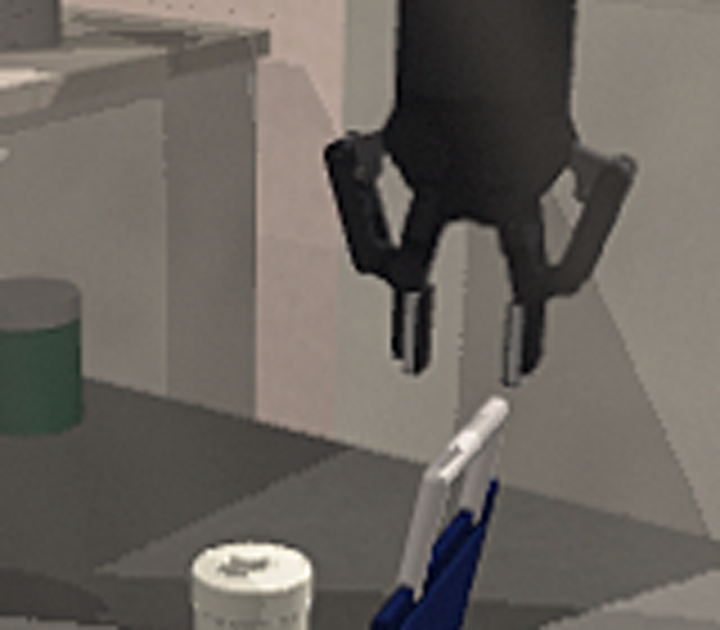

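Emit:
{"method": "carry_out", "body": {"rows": [0,0,0,0.3,0,2,4,0,0,0,0.3,0,4,4,0,0,0,0.3,0,4.7,4,0,0,0,0.3,0,4.7,4,0,0,0,0.3,0,4.7,2]}}

```text
t: 13.55
ee_pos: [0.6586, 0.1007, 0.2453]
tool_rot: [180.0, -0.0, 15.8]
wrist_force: [0.1, 0.5, -0.6]
width: 0.0265
```

Emit:
{"method": "carry_out", "body": {"rows": [0,0,0,0,0,0,0.8,0,0,0,0,0,0,0.8,0,0,0,0,0,0,0.8,0,0,0,0,0,0,0.8], "grip_force": 25}}

```text
t: 13.95
ee_pos: [0.6584, 0.1009, 0.246]
tool_rot: [179.9, -0.0, 15.9]
wrist_force: [-4.7, -2.7, 5.9]
width: 0.0108
```

```bash
python3 - <<'E'
from h import *
st()
snap("scene","14",(290,60,450,200),4.5)
E
```

```text
t 13.95 grasp bin mm [ 97.3  -1.  264.7] rot [ 1.7991e+02 -4.0000e-02  1.5900e+01] F bin [-5.28 -1.28  5.91] T [-0.611  0.91   0.009] w 0.0108 q [  3.  27.  41. 104.  -0.  77.]
```

View pics/scene14.png

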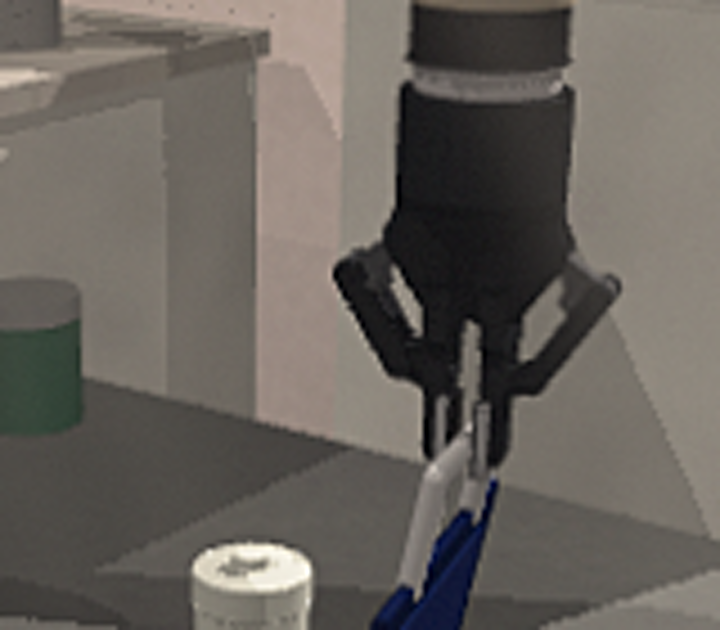

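Emit:
{"method": "carry_out", "body": {"rows": [0,0,0,-0.92,0,-0.14,0.8,0,0,0,-1.84,0,-0.24,0.8,0,0,0,-2.77,0,-0.29,0.8,0,0,0,-3.7,0,-0.3,0.8,0,0,0,-4.63,0,-0.25,0.8]}}

```text
t: 14.5
ee_pos: [0.6161, 0.0888, 0.2476]
tool_rot: [179.9, -0.3, 15.9]
wrist_force: [1.3, -1.2, 2.9]
width: 0.0109
```

```bash
python3 - <<'E'
from h import *
st()
E
```

```text
t 14.5 grasp bin mm [ 53.4  -1.1 266.3] rot [179.91  -0.3   15.92] F bin [ 0.93 -1.5   2.86] T [-0.373 -0.495  0.052] w 0.0109 q [  2.  19.  31. 101.  -0.  76.]
```

Emit:
{"method": "carry_out", "body": {"rows": [0,0,0,-0.93,0,0.06,0.8,0,0,0,-1.85,0,0.18,0.8,0,0,0,-2.76,0,0.35,0.8,0,0,0,-3.66,0,0.58,0.8,0,0,0,-4.1,0,0.7,0.8]}}

```text
t: 15.0
ee_pos: [0.5757, 0.0773, 0.2402]
tool_rot: [179.9, -0.2, 15.9]
wrist_force: [1.4, -2.2, 1.2]
width: 0.0109
```

Emit:
{"method": "carry_out", "body": {"rows": [0,0,0,0,0,0,0.8,0,0,0,0,0,0,0.8]}}

```text
t: 15.2
ee_pos: [0.5753, 0.0772, 0.2402]
tool_rot: [179.9, -0.1, 15.9]
wrist_force: [0.7, -4.4, 1.2]
width: 0.0109
```

```bash
python3 - <<'E'
from h import *
st()
snap("scene","15",(270,100,430,230),4.8)
E
```

```text
t 15.2 grasp bin mm [ 10.9  -1.  258.9] rot [ 1.7993e+02 -6.0000e-02  1.5900e+01] F bin [-0.51 -4.38  1.25] T [-0.673 -0.241 -0.012] w 0.0109 q [ 1. 12. 21. 99. -0. 75.]
```

View pics/scene15.png

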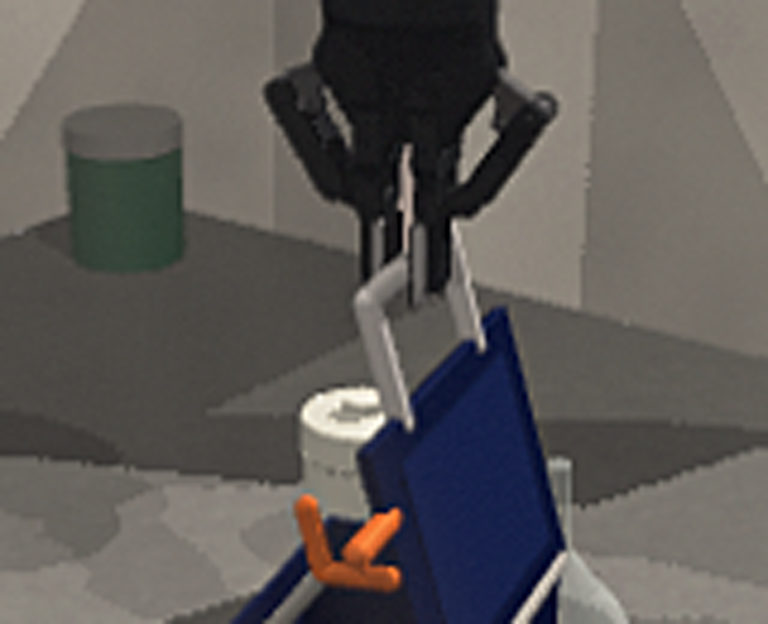

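Emit:
{"method": "carry_out", "body": {"rows": [0,0,0,-0.28,0.05,0.09,0.8,0,0,0,-0.57,0.1,0.18,0.8,0,0,0,-0.85,0.1,0.27,0.8,0,0,0,-1.13,0.1,0.37,0.8,0,0,0,-1.13,0.1,0.37,0.8]}}

```text
t: 15.75
ee_pos: [0.5633, 0.0738, 0.2359]
tool_rot: [-180.0, 0.1, 15.9]
wrist_force: [-0.7, -1.1, 1.9]
width: 0.011
```

```bash
python3 - <<'E'
from h import *
st()
snap("scene","16",(270,140,400,240),5.5)
E
```

```text
t 15.75 grasp bin mm [ -1.6  -1.  254.6] rot [-1.7996e+02  6.0000e-02  1.5920e+01] F bin [-0.99 -0.87  1.91] T [-0.227 -0.036  0.012] w 0.011 q [ 1. 10. 19. 98.  0. 75.]
```

View pics/scene16.png

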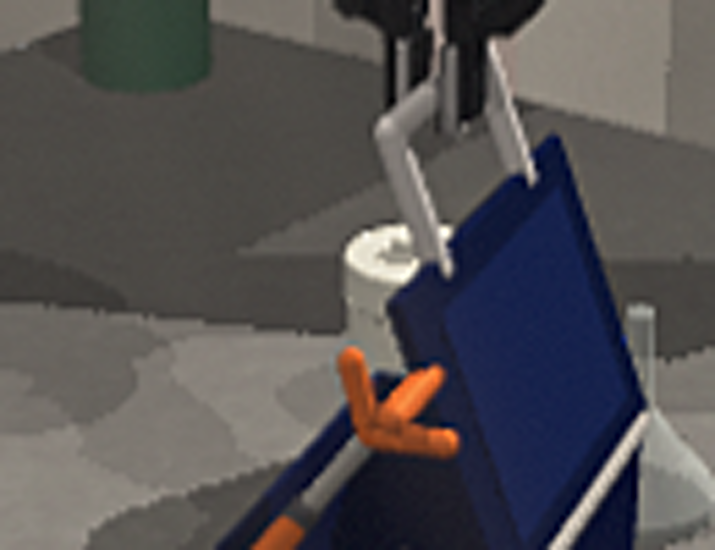

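```bash
cat >> h.py <<'E'
def th():
    s=r.sense(); g=tobin(s['ee_pos']+[0,0,.0187])*1000+[0.8,0,33]
    t=np.arccos((65-g[0])/186); F=RB.inv().apply(s['wrist_force']); print('t',round(s['t'],2),'theta',round(t,3),'Ft',round(F@[np.sin(t),0,np.cos(t)],2),'Fr',round(F@[-np.cos(t),0,np.sin(t)],2),'Fy',round(F[1],2),'radius',round(np.hypot(g[0]-65,g[2]-114),1),'w',round(s['width'],4))
E
echo 'from h import *;th()'>t.py; python3 t.py
```

```text
t 15.8 theta 1.21 Ft 1.5 Fr 1.95 Fy -1.15 radius 185.7 w 0.0106
```

Emit:
{"method": "carry_out", "body": {"rows": [0,0,0,-0.09,0,0.035,0.8,0,0,0,-0.19,0,0.07,0.8,0,0,0,-0.19,0,0.07,0.8]}}

```text
t: 16.1
ee_pos: [0.562, 0.0735, 0.2354]
tool_rot: [-180.0, 0.0, 15.9]
wrist_force: [-1.1, 0.5, 2.4]
width: 0.0111
```

```bash
python3 t.py
```

```text
t 16.1 theta 1.202 Ft 0.03 Fr 2.55 Fy 0.81 radius 185.6 w 0.0111
```

Emit:
{"method": "carry_out", "body": {"rows": [0,0,0,-0.09,0,0.035,0.8,0,0,0,-0.19,0,0.07,0.8,0,0,0,-0.19,0,0.07,0.8]}}

```text
t: 16.4
ee_pos: [0.5603, 0.0729, 0.2347]
tool_rot: [-180.0, -0.0, 15.9]
wrist_force: [-0.4, 0.8, 1.4]
width: 0.011
```

```bash
python3 t.py
```

```text
t 16.4 theta 1.192 Ft 0.38 Fr 1.32 Fy 0.9 radius 185.6 w 0.011
```

Emit:
{"method": "carry_out", "body": {"rows": [0,0,0,-0.09,0,0.035,0.8,0,0,0,-0.19,0,0.07,0.8,0,0,0,-0.19,0,0.07,0.8]}}

```text
t: 16.7
ee_pos: [0.5582, 0.0723, 0.234]
tool_rot: [-180.0, 0.0, 15.9]
wrist_force: [-0.4, 1.3, 1.5]
width: 0.0111
```

```bash
python3 t.py;  python3 - <<'E'
from h import *
snap("scene","17",(310,185,370,235),11)
E
```

```text
t 16.7 theta 1.179 Ft 0.56 Fr 1.34 Fy 1.35 radius 185.8 w 0.0111
```

View pics/scene17.png

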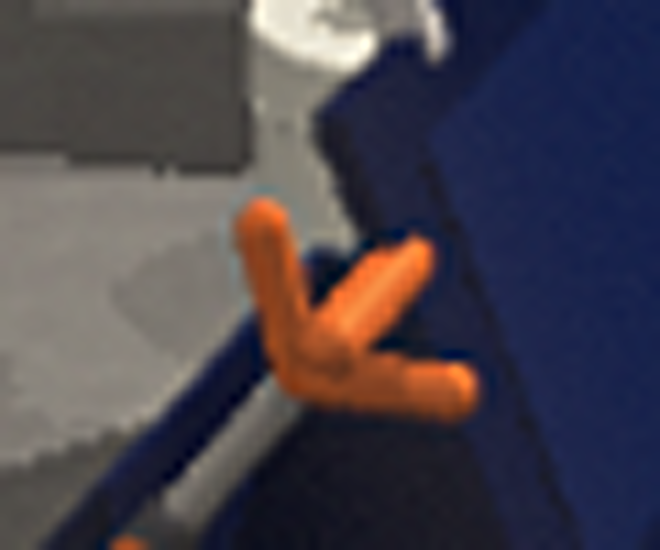

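Emit:
{"method": "carry_out", "body": {"rows": [0,0,0,-0.09,0,0.04,0.8,0,0,0,-0.19,0,0.08,0.8,0,0,0,-0.19,0,0.08,0.8]}}

```text
t: 17.05
ee_pos: [0.5567, 0.0718, 0.2333]
tool_rot: [-180.0, -0.0, 15.9]
wrist_force: [-0.3, 1.8, 1.6]
width: 0.0109
```

```bash
python3 t.py
```

```text
t 17.05 theta 1.17 Ft 0.82 Fr 1.44 Fy 1.82 radius 185.8 w 0.0109
```

Emit:
{"method": "carry_out", "body": {"rows": [0,0,0,-0.09,0,0.04,0.8,0,0,0,-0.09,0,0.04,0.8]}}

```text
t: 17.25
ee_pos: [0.5564, 0.0717, 0.2331]
tool_rot: [-180.0, -0.1, 15.9]
wrist_force: [1.3, 3.0, 2.3]
width: 0.0109
```

```bash
python3 t.py
```

```text
t 17.25 theta 1.168 Ft 2.78 Fr 1.28 Fy 2.56 radius 185.8 w 0.0109
```

Emit:
{"method": "carry_out", "body": {"rows": [0,0,0,-0.09,0,0.04,0.8,0,0,0,-0.09,0,0.04,0.8]}}

```text
t: 17.45
ee_pos: [0.5561, 0.0716, 0.233]
tool_rot: [-180.0, -0.2, 15.9]
wrist_force: [3.7, 3.3, 2.5]
width: 0.0111
```

```bash
python3 t.py;  python3 - <<'E'
from h import *
snap("scene","18",(310,185,370,235),11)
E
```

```text
t 17.45 theta 1.166 Ft 5.1 Fr 0.49 Fy 2.19 radius 185.8 w 0.0111
```

View pics/scene18.png

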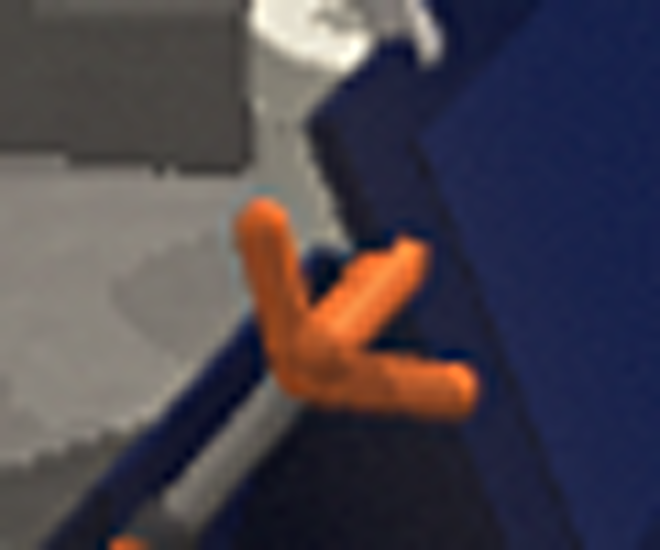

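Emit:
{"method": "carry_out", "body": {"rows": [0,0,0,0.06,-0.03,-0.03,0.8,0,0,0,0.13,-0.06,-0.05,0.8,0,0,0,0.13,-0.06,-0.05,0.8]}}

```text
t: 17.8
ee_pos: [0.5562, 0.0716, 0.2331]
tool_rot: [180.0, 0.0, 15.9]
wrist_force: [2.2, 2.8, 1.3]
width: 0.0108
```

```bash
python3 t.py
```

```text
t 17.8 theta 1.166 Ft 3.11 Fr 0.03 Fy 2.05 radius 185.8 w 0.0108
```

Emit:
{"method": "carry_out", "body": {"rows": [0,0,0,0.09,-0.05,-0.04,0.8,0,0,0,0.09,-0.05,-0.04,0.8]}}

```text
t: 18.0
ee_pos: [0.5565, 0.0717, 0.2332]
tool_rot: [179.9, 0.1, 15.9]
wrist_force: [1.2, -0.3, 1.7]
width: 0.0109
```

```bash
python3 t.py
```

```text
t 18.0 theta 1.168 Ft 1.68 Fr 1.18 Fy -0.57 radius 185.8 w 0.0109
```

Emit:
{"method": "carry_out", "body": {"rows": [0,0,0,0,0,0,1.2,0,0,0,0,0,0,1.3,0,0,0,0,0,0,1.5,0,0,0,0,0,0,1.8,0,0,0,0,0,0,1.8]}}

```text
t: 18.5
ee_pos: [0.5565, 0.0727, 0.2331]
tool_rot: [-180.0, 0.0, 15.9]
wrist_force: [0.3, -0.5, 1.4]
width: 0.0181
```

```bash
python3 t.py;  python3 - <<'E'
from h import *
snap("scene","19",(280,110,400,235),4.8)
E
```

```text
t 18.5 theta 1.17 Ft 0.71 Fr 1.19 Fy -0.56 radius 185.6 w 0.0181
```

View pics/scene19.png

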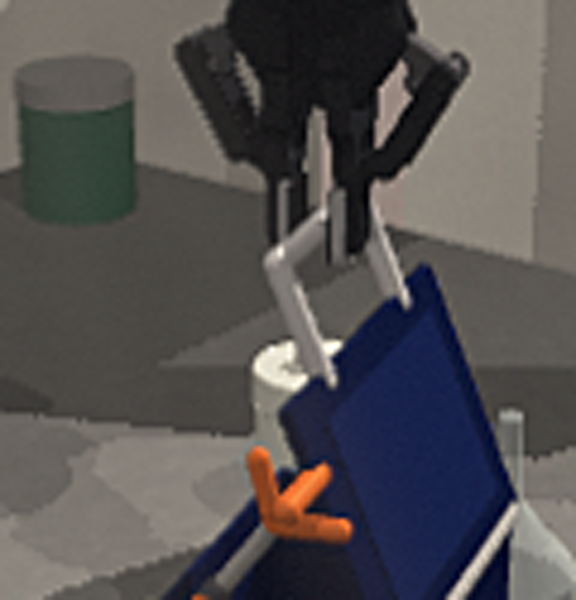

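Emit:
{"method": "carry_out", "body": {"rows": [0,0,0,0,0,0,2.4,0,0,0,0,0,0,3,0,0,0,0,0,-1,3,0,0,0,0,0,-3,3,0,0,0,0,0,-5,3]}}

```text
t: 19.05
ee_pos: [0.5565, 0.0727, 0.2843]
tool_rot: [-180.0, 0.0, 15.9]
wrist_force: [-0.0, 0.1, 0.7]
width: 0.03
```

```bash
python3 - <<'E'
from h import *
st(); snap("scene","20",(280,110,400,235),4.8)
E
```

```text
t 19.05 grasp bin mm [-8.30e+00 -2.00e-01  3.03e+02] rot [-1.7999e+02  3.0000e-02  1.5910e+01] F bin [-0.01  0.06  0.75] T [-0.048 -0.083 -0.012] w 0.03 q [  1.  11.  25. 104.  -0.  75.]
```

View pics/scene20.png

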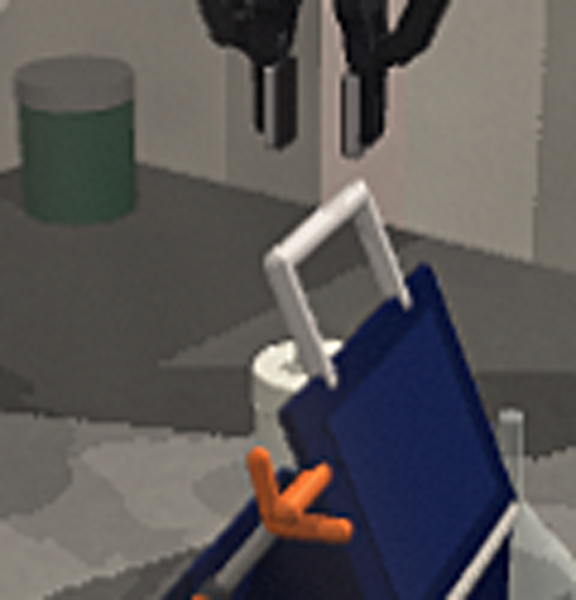

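Lid is carried, free of the gripper. I'll back off further and check both views.

Emit:
{"method": "carry_out", "body": {"rows": [0,0,0,-2,0,-3,3,0,0,0,-6,0,-5,3,0,0,0,-11,0,-5,3,0,0,0,-16,0,-5,3,0,0,0,-16,0,-5,3]}}

```text
t: 19.6
ee_pos: [0.3975, 0.0284, 0.3352]
tool_rot: [179.9, -0.0, 15.8]
wrist_force: [0.9, 0.5, -0.0]
width: 0.0298
```

Emit:
{"method": "carry_out", "body": {"rows": [0,0,0,0,0,0,3,0,0,0,0,0,0,3,0,0,0,0,0,0,3,0,0,0,0,0,0,3,0,0,0,0,0,0,3]}}

```text
t: 20.1
ee_pos: [0.4037, 0.029, 0.333]
tool_rot: [-180.0, 0.1, 15.9]
wrist_force: [-0.6, 0.5, 0.1]
width: 0.0304
```

```bash
python3 - <<'E'
from h import *
st(); p,d=snap("scene","21",(220,110,420,300),3.1);a=np.load("pics/scene20.npz")["p"]; print("diff fork/lid", cv2.absdiff(a,p)[195:235,325:400].mean())
p0=np.load("pics/scene0.npz")["p"]; print("diff canister near/rest",cv2.absdiff(p0,p)[300:370,210:330].mean()); snap("top","21",(160,150,480,340),2.4)
f=lambda L:[(280+a/4.8-.4,110+b/4.8-.4) for a,b in L]
B=vplane("scene",f([(274,258)]),-.05)[0]-[.065,0,.114]; print("theta vis",np.arctan2(B[2],-B[0]),np.hypot(B[0],B[2]))
E
```

```text
t 20.1 grasp bin mm [-167.3   -0.4  351.7] rot [-1.7998e+02  6.0000e-02  1.5940e+01] F bin [-0.41  0.67  0.12] T [-0.003 -0.018 -0.007] w 0.0304 q [ -5. -10.  10. 110.   0.  69.]
diff fork/lid 2.2585555555555556
diff canister near/rest 13.100396825396825
theta vis 1.1583490387037991 0.1894909658442787
```

View pics/scene21.png

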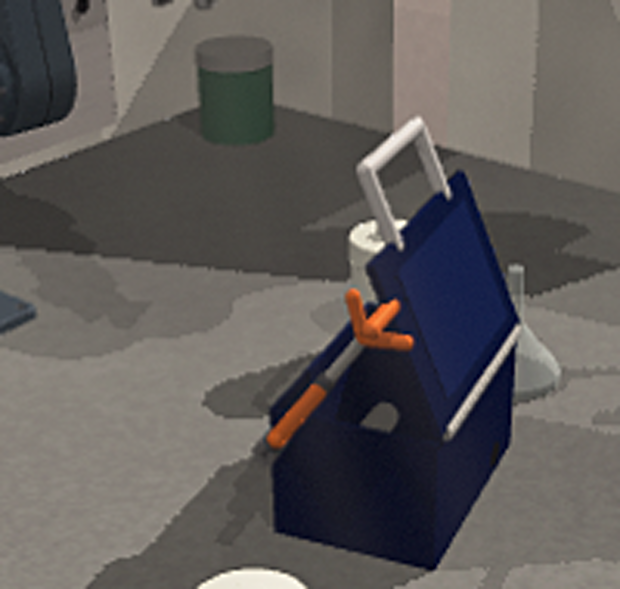

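View pics/top21.png

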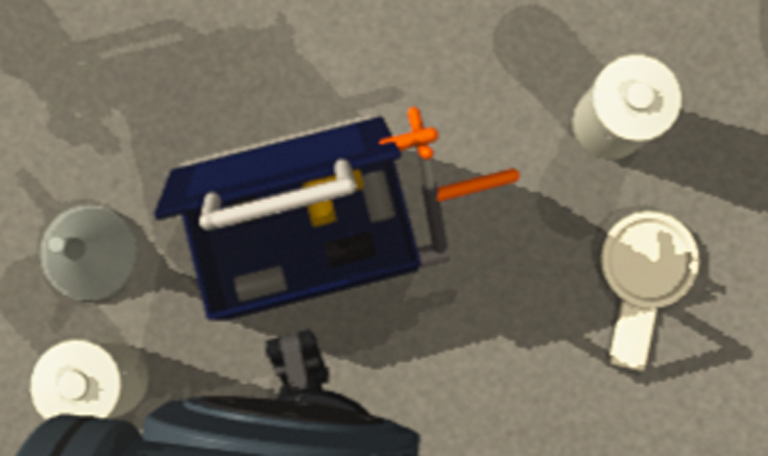

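```bash
python3 -c "
from cell import r
print(r.finish_job())"
```

```text
the job is handed in; nothing more can be done
None
```

The lid of the dark blue bin is propped open on its stay, with the orange lug sitting between the arms of the orange fork. I handed the job in at about 20 s.

**What I did:**
- I leaned the lid back to its stop and set the stay to about 0.96 rad.
- I lowered the lid by the bar in 1–2 mm steps until it stopped moving, at about 1.17 rad. The push had then reached about 5 N.
- I eased the push off to under 2 N, opened the fingers slowly and backed away.

**Last checks:** After letting go, the lid stood still at about 1.16–1.17 rad, within the stated range, in pictures taken about a second apart. The gripper was touching nothing, and the canisters, funnel and spoon rest look to be where they started.

**What disagreed or failed:**
- **Finger height:** the fingertips stood about 35–38 mm higher in the pictures than the reported tool position said. My first grasp of the bar closed above it on nothing. I then used the camera heights, and the later grasps held.
- **Stay length:** from the picture I expected contact at about 1.14 rad, against 1.17 rad by feel. That is within the error I allowed.
- **Canister and spoon rest check:** a pixel comparison of that area came out high (mean 13). I put this down to moved shadows and judged that the objects had not moved by looking at the pictures, not by measuring.

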